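# Shut and lock the access panel of a slide stainer

### The arm

A 7-joint arm with a two-finger parallel gripper is mounted at the origin on the work surface. World frame = base frame: x ahead of the robot, y to its left, z up, the work surface at z = 0. Lengths are in mm, angles in rad, forces in N, time in s.
With the tool pointing down it reaches from about 400 to 900 mm from the base axis. Payload 5.5 kg.
Tool frame: the origin (TCP) lies at the very end of the fingers, on their centre line; the grasp point (between the pads) lies 19 mm behind it; z points along the fingers, y is the direction in which the jaws open and shut (so a half turn about z gives the same grasp; the last joint's range is limited). The gripper opens to 85 mm and grips with 20 to 120 N. Pads are 22 mm wide; open, the fingers measure 114 mm over their backs; the gripper's body (76 mm by 85 mm) begins 54 mm behind the grasp point. The pads swing forward as they close: fully open they stand 13 mm farther back than shut.
Start: joints at [1.576, 0.501, -0.427, 1.55, 0.221, 1.138, -0.21], TCP at [165.754, -628.51, 231.31] pointing down, gripper open.
Joint ranges: [-2.88, 2.88], [-0.31, 2.03], [-1.54, 1.56], [0.2, 2.42], [-1.41, 4.55], [0.19, 2.02], [-2.57, 2.57]. Speed limits (rad/s): [2.57, 2.57, 3.14, 3.14, 3.14, 3.14, 3.14].

### API

Orientations are given as a unit quaternion [w, x, y, z].
In Python, from workcell import state, vision, job gives the robot as it stands. The module is installed in compiled form; this text tells all that it offers.
- The arm moves only by the tool step_arm, never from a script. Its arguments are lists of equal length, an entry for each row: "linear": the shift along the tool's x, y, z as a fraction of full scale, a list of three; "roll": the turn about the tool's z as a fraction of full scale. In form: {"linear": [[x, y, z], ...], "roll": [roll, ...]}. A call has 1 to 12 rows; each row is the pose to reach, as a shift and turn from the pose commanded when the call began, along the tool's axes at that moment; what a row does not reach only later rows make up. Full scale, the value 1, is 300 mm for a shift and 0.5 rad for a turn. A row lasts 1/10 s, in which the tool goes at most 50 mm and 8.59 degrees, less where a joint would pass 70% of its speed; a pose out of reach is approached as far as the arm can. A call with a number of a shift or a turn outside -1 to 1 is refused whole. A call with a gripper value outside its range is refused whole. "gripper" is the closure, from 0 (fully open) to 1 (shut), set as the call begins (left out, the last holds). The fingers move at their own pace and stop on an object; "grip_force" is the grip in N (left out, the last holds). Time passes only in rows, so rows that repeat a pose let the fingers close. It gives the time, the measured TCP pose, the force and the opening at its end, in the units of the state.
- state(): the state, without advancing time (a new reading comes with each control period).
- vision.camera(name): name is "side" or "top" or "wrist"; returns a dict with "pixels" (400x640x3 uint8, red, green, blue), "fovy" (degrees; the focal length in pixels is half the picture's height over the tangent of half this angle, whatever the lens; pixels are square), "cx", "cy" (the principal point, pixels), "rvec" (rotation vector, rad) and "tvec" (3), from world to camera coordinates, as OpenCV has them. Camera axes: x right, y down, z forward; pixel columns grow to the right and rows downward; lengths in mm; the calibration is good to about 2 mm. The wrist camera is an equidistant fisheye: a pixel r from the principal point sees the ray r / f radians off the axis. A picture is of the moment at which its call begins. There is no depth.
- job.close_job(): hands the job in, once; it reports no verdict.
Trained networks look in the newest picture that a camera, given by its name, has taken for a name from the list of things; names that differ only in an ending like _2 or _b are one class to them, and where a whole thing is asked for, a point or a joint stands for the part that bears it (a point fixed in the world has none). Each returns a list of dicts, best first, with "p" (0 to 1); they miss things now and then, are a little off and sometimes report something else, mostly with a low value. They report only what shows in the picture. A call takes as long as a camera call.
- vision.recognise(thing, camera): "box" ([left, top, width, height] in pixels, round what is visible of it).
- vision.trace(thing, camera): "mask" (400x640 bool, what is visible of it) and "box" ([left, top, width, height] in pixels, round what is visible of it).
- vision.tip_of(thing, camera): "uv" ([column, row] in pixels: a listed point, or the origin of a listed thing).
The state is a dict: "time_s": time; "joints": joint angles; "qvel": joint speeds; "tau": joint torques, N m; "position": TCP position; "ee_rot": TCP orientation; "force": force on the tool from outside, world axes, zero at the start; "torque": the same for the moment, N m; "opening": finger opening in mm.
Only numpy, scipy, OpenCV 4.12 (cv2) and the standard library are available. Lean on these libraries where they do the work, as an engineer would, in place of code of your own. Each camera call takes 0.05 s, during which the arm holds its last target.

### The job

Close up the slide stainer: push its raised grey access panel down until it is fully shut, then set a fingertip in the slot of the round orange fastener on it and turn the fastener clockwise (seen from above) all the way to its stop, so that the slot points at the green marks and the panel is locked. Only push with the fingers: do not pinch or lift anything, do not pull the panel further open, do not turn the fastener before the panel is down, and leave the other things on the bench where they are.

Things in the scene. Friction and masses are not known exactly. Their poses are not given: they have to be found in the camera images.
- stainer: White bench-top slide stainer, a fixed low box 300 x 280 x 108 mm (x, y, z). Origin: centre of its underside, on the bench; z up. Its x axis points from the panel's free front edge towards the panel's hinge; y to the left. Behind the panel is a fixed deck 72 mm deep at the same height, 108 mm.
- panel (a joint): Hinge angle (rad) of the grey access panel, a plate 208 x 258 x 8 mm: 0 = fully shut, top flush with the housing at 108 mm; larger = free edge raised; starts at 0.12 to 0.28. The stiff hinge stays where it is left. Pressing down near the free edge takes about 2 to 5 N until the panel rests on the housing.
- panel_hinge (a point): Middle of the panel's hinge line, which runs along the stainer's y axis, at stainer (+70, 0, 100) mm. The panel reaches from here towards the stainer's -x; its free edge is 209 mm from the hinge line.
- panel_pad (a point): On top of the panel: centre of the left of two flat black press pads (30 x 46 mm), 22 mm from the free edge; a good place to push the panel down. Moves with the panel; z is the panel's upward normal, x points to the hinge. When shut it lies at stainer (-117, +96, 109) mm. The right pad is its mirror image (y = -96 mm).
- fastener_slot (a point): Middle of the slot, on the turning axis, level with the top of the orange disc (106 mm across, 22 mm above the panel, inside a fixed ring of equal height, 118 mm across). When shut: stainer (-80, 0, 130) mm. The slot, 44 mm wide and 18 mm deep with a black floor, runs right across the disc. Frame turns with the disc: z up the axis, y along the slot.
- slot_end (a point): Point in one end of the slot, 30 mm from the middle along the slot (+y of fastener_slot), on the slot's floor, 18 mm below the disc's top. Closed fingers fit in here (or in the opposite end) and turn the disc when moved round the middle, best while the hand turns with the slot. It turns with the disc.
- fastener (a joint): Turn (rad), growing clockwise seen from above: 0 = unlocked (slot along the stainer's y, at the white dots), 1.571 = locked at a hard stop (slot along the stainer's x, at the green marks). Starts at 0 to 0.35; friction 0.05 N m; stays where left. From 0.6 rad a cam tongue beneath goes under the housing's lip, only if the panel is shut.
- tube_rack: Bystander: white rack of 12 yellow-capped tubes, 144 x 56 x 112 mm, loose beside the stainer. Origin at the centre of its underside.
- slide_box: Bystander: blue slide box with a white lid, 97 x 87 x 35 mm, loose beside the stainer. Origin at the centre of its underside.
- vial_a: Bystander: clear vial with a white cap, 31 mm across, 73 mm high, standing beside the stainer. Origin at the centre of its underside.
- vial_b: Bystander: clear vial with a red cap, 31 mm across, 73 mm high, standing on the stainer's rear deck. Origin at the centre of its underside.
- cup: Bystander: empty white plastic cup, 66 mm across, 60 mm high, standing beside the stainer. Origin at the centre of its underside.
- oil_bottle: Bystander: amber bottle with a black cap, 34 mm across, 75 mm high, standing on the stainer's rear deck. Origin at the centre of its underside.
- test_tray: Bystander: flat white test tray, 55 x 100 x 12 mm, lying on the stainer's rear deck. Origin at the centre of its underside.

How it is judged (in metres and radians):
On the way, in this order (a step that is already met when the one before it is completed fails the run):
1. the panel is pushed fully shut (under 0.015 rad) while the fastener is still unlocked (under 0.6 rad) (value of joint panel below 0.015 rad and value of joint fastener below 0.6 rad), for 0.1 s.
2. the fastener is turned clockwise to its stop (over 1.45 rad) with the panel shut (value of joint fastener above 1.45 rad and value of joint panel below 0.015 rad), for 0.1 s.
At the end, for the whole second after the job is handed in: The panel is shut (hinge under 0.015 rad, about 3 mm at its edge), the fastener stands within 0.12 rad of its locked stop, and both are at rest (all of step 2 and velocity of joint each of fastener, panel below 0.05 rad/s); the robot touches nothing.
It fails at once if the fastener is turned (beyond 0.6 rad) while the panel is still raised (value of joint fastener above 0.6 rad and value of joint panel above 0.03 rad).
It fails at once if the panel is lifted further open (beyond 0.36 rad) (value of joint panel above 0.36 rad).
It fails at once if a bystander is moved by more than 20 mm, lifted or knocked over (distance of any of tube_rack, slide_box, vial_a, vial_b, cup, oil_bottle, test_tray from where it was at the start of the episode above 0.02 m or angle between any of tube_rack, slide_box, vial_a, vial_b, cup, oil_bottle, test_tray's own z axis and vertical above 0.4 rad).
It also fails if it takes over 48 s, if anything falls off the work surface, if the arm or the gripper's body presses on something with over 40 N, if the wrist force passes 120 N, or if a joint passes its speed limit or range.

## Working session

There is one attempt and no reset: what is moved stays moved. The work goes in short steps, Python scripts to look and compute and a tool call to move; the robot and the scene stay as the last step left them, time stands still between calls to the robot, and variables do not carry over. Pictures are saved under pics/ and viewed, and the job is handed in when it is done.

Besides the shell and the picture viewer there is one more tool, called as name(argument=value, ...), one argument or row to a line, values as JSON. step_arm: Moves the arm, as the interface text tells. Shift numbers are shares of 300 mm and turn numbers shares of 0.5 rad, none past 1 either way. Its arguments: {"type":"object","properties":{"linear":{"type":"array"},"roll":{"type":"array"},"gripper":{"type":"number"},"grip_force":{"type":"number"}},"required":["linear","roll"]}

```bash
mkdir -p pics; cat > h.py <<'E'
import numpy as np, cv2
from workcell import state, vision, job
def save(n,c):
    cv2.imwrite(f'pics/{n}.png',c['pixels'][:,:,::-1])
E
python3 - <<'E'
from h import *
s=state(); print({k:np.round(v,3) for k,v in s.items()})
for n in('top','side','wrist'):
    c=vision.camera(n); save(n+'0',c); print(n,c['fovy'],c['cx'],c['cy'],c['rvec'],c['tvec'])
    for t in('panel_pad','fastener_slot','slot_end','panel_hinge','stainer','vial_b','oil_bottle','test_tray'):
        print(t,[(np.round(d['uv'],1),round(d['p'],2)) for d in vision.tip_of(t,n)][:3])
E
```

```text
{'time_s': np.float64(0.0), 'joints': array([ 1.576,  0.502, -0.427,  1.551,  0.221,  1.138, -0.21 ]), 'qvel': array([ 0.001,  0.001, -0.   , -0.   ,  0.001, -0.001, -0.001]), 'tau': array([ 0.0000e+00, -5.6952e+01, -5.8160e+00, -2.8094e+01,  1.1000e-02,
        1.2000e-02, -0.0000e+00]), 'position': array([ 165.504, -627.838,  230.245]), 'ee_rot': array([-0.001,  0.992,  0.129, -0.   ]), 'force': array([-0.389, -0.155, -0.6  ]), 'torque': array([-0.036,  0.037,  0.02 ]), 'opening': np.float64(85.221)}
top 50.79341800960214 322.6929387528737 202.994525170203 [ 2.12997765 -2.09446044  0.16171792] [ 37.43770013 604.44630082 763.38586012]
panel_pad [(array([271.8, 244.5]), 0.97)]
fastener_slot [(array([327.9, 222.2]), 0.74)]
slot_end [(array([312.8, 226.7]), 0.85)]
panel_hinge [(array([328.5, 152.1]), 0.92)]
stainer [(array([428.4, 242.6]), 0.69), (array([329.7, 199.8]), 0.63), (array([378.6, 127.4]), 0.54)]
vial_b [(array([279.5, 129.8]), 0.86), (array([233.1, 176.1]), 0.61)]
oil_bottle [(array([375.9, 127.1]), 0.81), (array([270.3, 246.7]), 0.51)]
test_tray [(array([327.1, 127.5]), 0.62)]
side 42.50235231482719 314.2113507828869 202.08238479275028 [ 2.20663403 -0.92565803  0.36587394] [-409.88462351  424.51629604  865.23907004]
panel_pad [(array([245.7, 200.8]), 0.69)]
fastener_slot [(array([293.5, 210.3]), 0.81)]
slot_end [(array([279.8, 205.7]), 0.89)]
panel_hinge [(array([336. , 193.7]), 0.68)]
stainer [(array([317.9, 240.8]), 0.78), (array([387.1, 201.5]), 0.37)]
vial_b [(array([273.5, 185.6]), 0.6), (array([320.8, 164.6]), 0.59)]
oil_bottle [(array([382.8, 203. ]), 0.69)]
test_tray [(array([347.9, 182.5]), 0.64)]
wrist 65.70646984690485 321.73240122349347 198.94664848684872 [-2.28119042  1.75756008  0.27829602] [-650.85776962  -41.16482554  379.06145922]
panel_pad []
fastener_slot []
slot_end []
panel_hinge []
stainer []
vial_b []
oil_bottle []
test_tray []
```

View pics/top0.png

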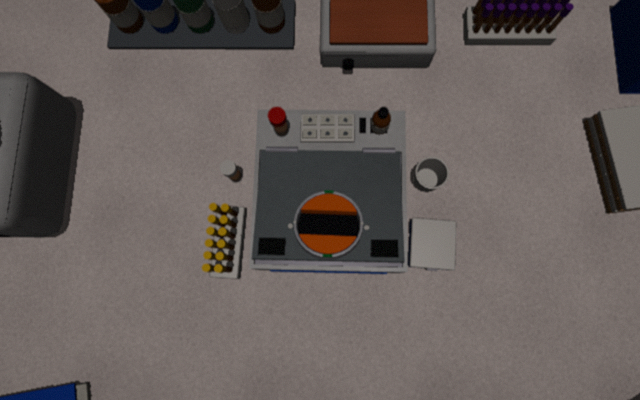

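View pics/side0.png

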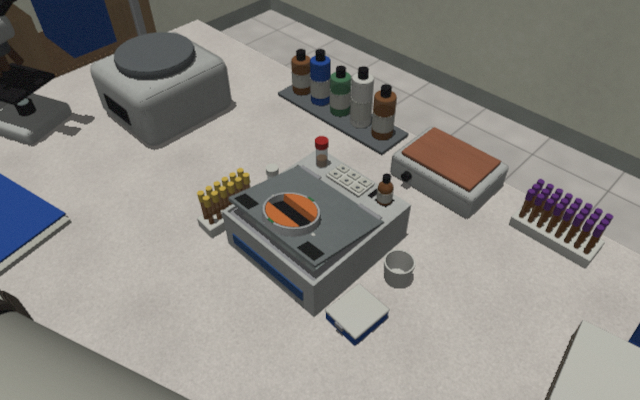

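View pics/wrist0.png

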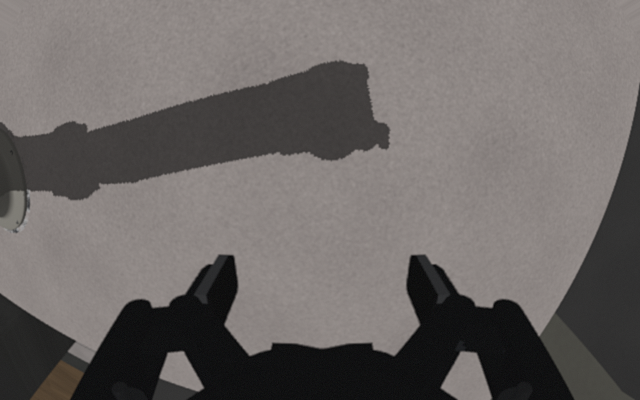

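```bash
cat >> h.py <<'E'
def P(c,X):
    f=200/np.tan(np.radians(c['fovy'])/2)
    K=np.array([[f,0,c['cx']],[0,f,c['cy']],[0,0,1.]])
    return cv2.projectPoints(np.array(X,float).reshape(-1,3),np.array(c['rvec']),np.array(c['tvec']),K,None)[0][:,0]
def model(p):
    x,y,w,q,a=p
    R=np.array([[np.cos(w),-np.sin(w),0],[np.sin(w),np.cos(w),0],[0,0,1]])
    H=np.array([70,0,100.])
    def pan(X): # shut stainer coords -> raised
        d=np.array(X,float)-H; c,s=np.cos(q),np.sin(q)
        # rotate so -x goes up
        return H+np.array([c*d[0]+s*d[2],d[1],-s*d[0]+c*d[2]])
    W=lambda X:R@np.array(X,float)+[x,y,0]
    d=dict(panel_hinge=W(H),panel_pad=W(pan([-117,96,109])),fastener_slot=W(pan([-80,0,130])),
      slot_end=W(pan([-80+30*np.sin(a),30*np.cos(a),112])),slot_end2=W(pan([-80-30*np.sin(a),-30*np.cos(a),112])),
      rl=W([150,140,108]),rr=W([150,-140,108]),padR=W(pan([-117,-96,109])),
      fl=W([-150,140,0]),fr=W([-150,-140,0]))
    return d
E
python3 - <<'E'
from h import *
from scipy.optimize import least_squares
cs={n:vision.camera(n) for n in('top','side')}
obs=[]
for n in cs:
    for t in('panel_pad','fastener_slot','slot_end','panel_hinge'):
        r=vision.tip_of(t,n)
        if r: obs.append((n,t,np.array(r[0]['uv'])))
obs+=[('top','rl',np.array([258,111])),('top','rr',np.array([406,111])),('top','padR',np.array([384,248])),('side','padR',np.array([313,249])),('side','rr',np.array([408,208]))]
def f(p):
    m=model(p); return np.concatenate([P(cs[n],m[t])[0]-uv for n,t,uv in obs])
r=least_squares(f,[600,0,0,0.2,0.1],loss='soft_l1',x_scale=[100,100,1,1,1])
print(np.round(r.x,4))
for (n,t,_),e in zip(obs,r.fun.reshape(-1,2)): print(n,t,np.round(e,1))
m=model(r.x)
for k in m: print(k,np.round(m[k],1))
# which axis is in image
print(P(cs['top'],[[600,0,0],[700,0,0],[600,100,0]]))
for n in cs:
    im=cv2.resize(cs[n]['pixels'][90:300,190:430],None,fx=3,fy=3,interpolation=cv2.INTER_CUBIC)[:,:,::-1].copy()
    im=cv2.convertScaleAbs(im,alpha=1.5,beta=20)
    for k in m:
        u=(P(cs[n],m[k])[0]-[190,90])*3; cv2.circle(im,(int(u[0]),int(u[1])),3,(255,0,255),-1)
    cv2.imwrite(f'pics/fit_{n}.png',im[:600])
E
```

```text
[6.219608e+02 3.261530e+01 8.200000e-03 2.202000e-01 9.460000e-02]
top panel_pad [ 3.2 -2.8]
top fastener_slot [-2.4 22.9]
top slot_end [-2.5  0. ]
top panel_hinge [2.4 3. ]
side panel_pad [-0.4 -1. ]
side fastener_slot [-2.1 -0.6]
side slot_end [0.7 4.8]
side panel_hinge [17.  31.1]
top rl [-0.6 -0.2]
top rr [-0.8 -0.3]
top padR [ 2.7 -0.6]
side padR [-1.6  0.1]
side rr [ 2.2 -3. ]
panel_hinge [692.   33.2 100. ]
panel_pad [510.7 127.7 149.6]
fastener_slot [552.1  32.  162. ]
slot_end [550.7  61.9 143.9]
slot_end2 [545.7   2.1 145.1]
rl [770.8 173.8 108. ]
rr [ 773.1 -106.1  108. ]
padR [512.2 -64.3 149.6]
fl [470.8 171.4   0. ]
fr [ 473.1 -108.6    0. ]
[[346.39379556 209.99312517]
 [346.8285015  163.32033792]
 [298.20388811 209.29614083]]
```

View pics/fit_top.png

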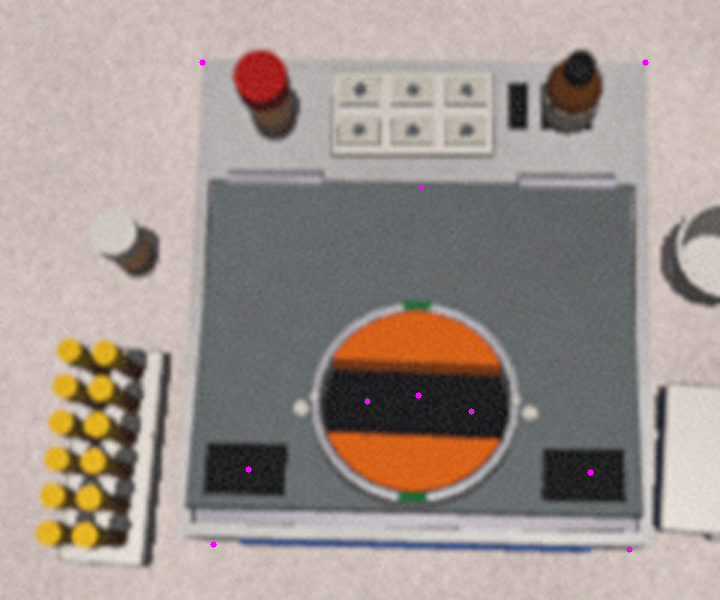

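View pics/fit_side.png

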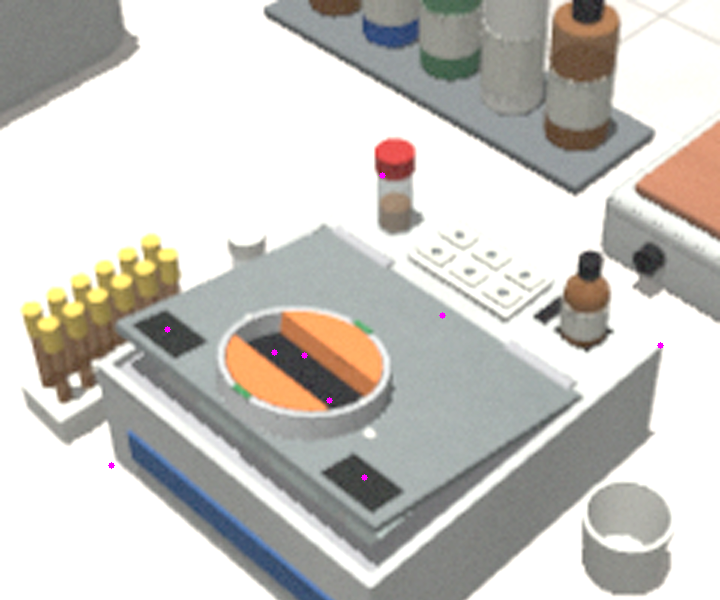

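```bash
cat > fit.py <<'E'
from h import *
from scipy.optimize import least_squares
cs={n:vision.camera(n) for n in('top','side')}
A=lambda u,v:np.array([190+u/3,90+v/3])
obs=[('top','fastener_slot',A(416,401)),('top','panel_pad',A(246,469)),('top','padR',A(584,475)),('top','rl',A(202,62)),('top','rr',A(648,62)),
('side','fastener_slot',A(305,363)),('side','panel_pad',A(170,333)),('side','padR',A(362,482)),('side','rr',A(660,342)),('side','ftr',A(372,583)),('side','ftl',A(100,362)),
('top','dotL',A(301,407)),('top','dotR',A(530,412)),('side','dotR',A(370,434)),('top','e1',A(418,365+8)),('top','e2',A(415,433))][:14]
def mm(p):
    m=model(p); x,y,w,q,a=p
    R=np.array([[np.cos(w),-np.sin(w),0],[np.sin(w),np.cos(w),0],[0,0,1]])
    W=lambda X:R@np.array(X,float)+[x,y,0]
    m['ftr']=W([-150,-140,108]);m['ftl']=W([-150,140,108])
    e=(m['padR']+m['panel_pad'])/2; u=(m['panel_pad']-m['padR'])/192
    n=m['fastener_slot']-np.array(W([0,0,0])) 
    c=m['fastener_slot']+22*np.array([-0.2,0,-.98])*0 
    # ring foot centre
    H=np.array([70,0,100.]); d=np.array([-150,0,8.]); c_,s_=np.cos(q),np.sin(q)
    foot=W(H+np.array([c_*d[0]+s_*d[2],0,-s_*d[0]+c_*d[2]]))
    m['dotL']=foot+u*72; m['dotR']=foot-u*72
    return m
def f(p):
    m=mm(p); return np.concatenate([P(cs[n],m[t])[0]-uv for n,t,uv in obs])
r=least_squares(f,[622,32,0,0.2,0.05],loss='soft_l1',x_scale=[100,100,1,1,1])
print(np.round(r.x,4))
for (n,t,_),e in zip(obs,r.fun.reshape(-1,2)): print(n,t,np.round(e,1))
m=mm(r.x)
for k in m: print(k,np.round(m[k],1))
q=r.x.copy();q[3]=0
m=model(q); print('SHUT',{k:np.round(m[k],1) for k in ('panel_pad','padR','fastener_slot','slot_end2','slot_end')})
E
python3 fit.py
```

```text
[ 6.242041e+02  3.400180e+01 -3.000000e-04  1.790000e-01  5.000000e-02]
top fastener_slot [-0.2 -1.2]
top panel_pad [ 0.1 -0.3]
top padR [ 0.1 -0.4]
top rl [ 0.1 -1.5]
top rr [-0.9 -0.4]
side fastener_slot [-0.7 -1. ]
side panel_pad [-0.7  0.5]
side padR [-0.2  0.4]
side rr [0.5 0.7]
side ftr [-0.9  2.1]
side ftl [-2.2  0.8]
top dotL [-3.1  0.1]
top dotR [ 3.5 -0.3]
side dotR [1.6 2.1]
panel_hinge [694.2  34.  100. ]
panel_pad [511.8 130.  142.2]
fastener_slot [551.9  34.  156.2]
slot_end [550.2  64.  138.3]
slot_end2 [547.3   4.1 138.8]
rl [774.2 174.  108. ]
rr [ 774.2 -106.   108. ]
padR [511.8 -62.  142.2]
fl [474.2 174.    0. ]
fr [ 474.2 -106.     0. ]
ftr [ 474.2 -106.   108. ]
ftl [474.2 174.  108. ]
dotL [548.  106.  134.6]
dotR [548.  -38.  134.6]
SHUT {'panel_pad': array([507.2, 130. , 109. ]), 'padR': array([507.2, -62. , 109. ]), 'fastener_slot': array([544.2,  34. , 130. ]), 'slot_end2': array([542.7,   4.1, 112. ]), 'slot_end': array([545.7,  64. , 112. ])}
```

step_arm(
  linear=[
    [0.85,-0.82,0],
    [0.85,-0.82,0],
    [0.85,-0.82,0],
    [0.85,-0.82,0],
    [0.85,-0.82,0],
    [0.85,-0.82,0],
    [0.85,-0.82,0],
    [0.85,-0.82,0],
    [0.85,-0.82,0],
    [0.85,-0.82,0],
  ],
  roll=[0.52,0.52,0.52,0.52,0.52,0.52,0.52,0.52,0.52,0.52],
  gripper=1,
  grip_force=20,
)

```text
time_s: 2.95
position: [349.0, -326.8, 231.5]
ee_rot: [0.0, 1.0, -0.002, -0.0]
force: [-0.2, 0.7, -0.2]
opening: -0.4
```

```bash
python3 -c "
from h import *
s=state(); print({k:np.round(v,3) for k,v in s.items()})"
```

```text
{'time_s': np.float64(2.95), 'joints': array([ 1.196,  0.199, -0.559,  1.966,  0.125,  1.01 , -0.995]), 'qvel': array([ 0.017,  0.007,  0.013, -0.003, -0.002,  0.   , -0.001]), 'tau': array([-1.0690e+00, -3.5729e+01, -3.7840e+00, -2.6539e+01, -1.0800e-01,
        1.0000e-03, -1.2000e-02]), 'position': array([ 349.029, -326.785,  231.457]), 'ee_rot': array([ 0.   ,  1.   , -0.002, -0.   ]), 'force': array([-0.201,  0.713, -0.19 ]), 'torque': array([-0.013, -0.006,  0.007]), 'opening': np.float64(-0.362)}
```

step_arm(
  linear=[
    [0.527,-0.883,0],
    [0.527,-0.883,0],
    [0.527,-0.883,0],
    [0.527,-0.883,0],
    [0.527,-0.883,0],
    [0.527,-0.883,0],
    [0.527,-0.883,0],
    [0.527,-0.883,0],
    [0.527,-0.883,0],
  ],
  roll=[-1,-1,-1,-1,-1,-1,-1,-1,-1],
)

```text
time_s: 3.85
position: [507.6, -63.7, 230.7]
ee_rot: [0.0, 0.97, 0.245, -0.001]
force: [0.3, -0.1, -0.1]
opening: 0.1
```

step_arm(
  linear=[
    [0,0,0.1],
    [0,0,0.15],
    [0,0,0.15],
    [0,0,0.15],
    [0,0,0.15],
  ],
  roll=[-1,-1,-1,-1,-1],
)

```text
time_s: 4.35
position: [507.3, -64.4, 185.8]
ee_rot: [0.0, 0.879, 0.476, -0.001]
force: [0.7, -0.8, -0.4]
opening: 0.3
```

step_arm(
  linear=[
    [0,0,0],
    [0,0,0],
    [0,0,0],
    [0,0,0],
    [0,0,0],
    [0,0,0],
  ],
  roll=[-1,-1,-1,-1,-1,-1],
)

```text
time_s: 4.95
position: [507.9, -62.6, 186.2]
ee_rot: [0.0, 0.734, 0.679, -0.0]
force: [-0.0, 0.8, -0.8]
opening: -0.0
```

```bash
python3 -c "
from h import *
s=state(); print({k:np.round(v,3) for k,v in s.items()})
for n in('top','side','wrist'): save(n+'1',vision.camera(n))"
```

```text
{'time_s': np.float64(4.95), 'joints': array([ 0.862,  0.444, -0.98 ,  1.926,  0.438,  1.003, -0.395]), 'qvel': array([-0.012,  0.001, -0.002, -0.   , -0.001, -0.001,  0.003]), 'tau': array([ 1.2900e-01, -3.8618e+01, -1.0386e+01, -2.4225e+01,  2.6000e-02,
        1.1000e-02,  5.1000e-02]), 'position': array([507.923, -62.586, 186.245]), 'ee_rot': array([ 0.   ,  0.734,  0.679, -0.   ]), 'force': array([-0.023,  0.809, -0.811]), 'torque': array([-0.007,  0.008,  0.02 ]), 'opening': np.float64(-0.006)}
```

View side.

View pics/side1.png

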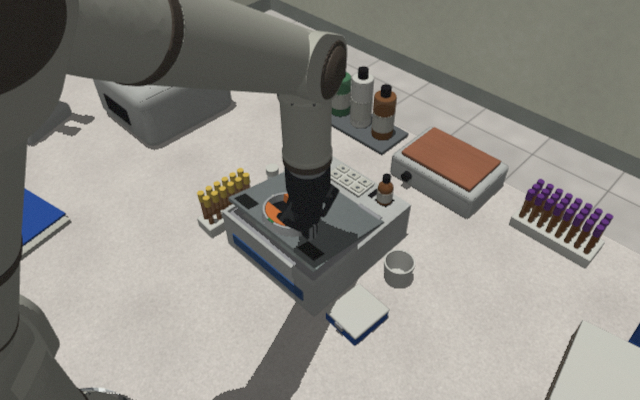

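View pics/wrist1.png

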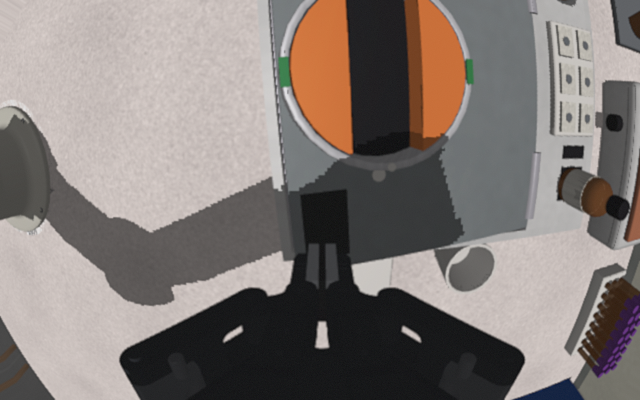

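Side and wrist pictures show the closed fingers right above the right pad (wrist ~(325,225)), clear of bystanders. Now I press down.

step_arm(
  linear=[
    [0,0,0.06],
    [0,0,0.12],
    [0,0,0.14],
    [0,0,0.16],
    [0,0,0.18],
    [0,0,0.2],
    [0,0,0.22],
    [0,0,0.235],
  ],
  roll=[0,-0.1,-0.16,-0.16,-0.16,-0.16,-0.16,-0.16],
)

```text
time_s: 5.9
position: [508.2, -61.1, 115.4]
ee_rot: [-0.0, 0.705, 0.709, -0.0]
force: [-2.0, -0.9, 2.5]
opening: 0.2
```

step_arm(
  linear=[
    [0,0,0.01],
    [0,0,0.016],
    [0,0,0.02],
    [0,0,0.024],
    [0,0,0.024],
  ],
  roll=[0,0,0,0,0],
)

```text
time_s: 6.4
position: [508.5, -61.1, 108.6]
ee_rot: [0.0, 0.705, 0.71, 0.0]
force: [0.2, -0.3, -0.3]
opening: -0.0
```

step_arm(
  linear=[
    [0,0,0.004],
    [0,0,0.008],
    [0,0,0.012],
    [0,0,0.012],
  ],
  roll=[0,0,0,0],
)

```text
time_s: 6.8
position: [508.9, -61.1, 107.8]
ee_rot: [0.001, 0.705, 0.71, -0.001]
force: [-9.6, 0.0, 30.9]
opening: 0.3
```

step_arm(
  linear=[
    [0,0,-0.05],
    [0,0,-0.15],
    [0,0,-0.25],
    [0,0,-0.25],
    [0,0,-0.25],
  ],
  roll=[0,0,0,0,0],
)

```text
time_s: 7.3
position: [508.9, -61.4, 180.6]
ee_rot: [0.001, 0.705, 0.709, 0.0]
force: [-0.4, -0.2, 0.5]
opening: -0.2
```

```bash
python3 -c "
from h import *
s=state(); print({k:np.round(v,3) for k,v in s.items()})
for n in('top','side','wrist'):
    c=vision.camera(n); save(n+'2',c)
    if n=='side':
        cv2.imwrite('pics/side2z.png',cv2.resize(c['pixels'][150:320,200:430,::-1],None,fx=3.4,fy=3.4,interpolation=2))"
```

```text
{'time_s': np.float64(7.3), 'joints': array([ 0.868,  0.461, -0.995,  1.931,  0.462,  0.996, -0.333]), 'qvel': array([-0.01 ,  0.025,  0.021,  0.027,  0.005,  0.004, -0.002]), 'tau': array([ -0.136, -40.127, -11.482, -24.82 ,  -0.058,  -0.044,   0.042]), 'position': array([508.897, -61.442, 180.6  ]), 'ee_rot': array([0.001, 0.705, 0.709, 0.   ]), 'force': array([-0.424, -0.192,  0.487]), 'torque': array([0.015, 0.019, 0.054]), 'opening': np.float64(-0.183)}
```

View pics/side2z.png

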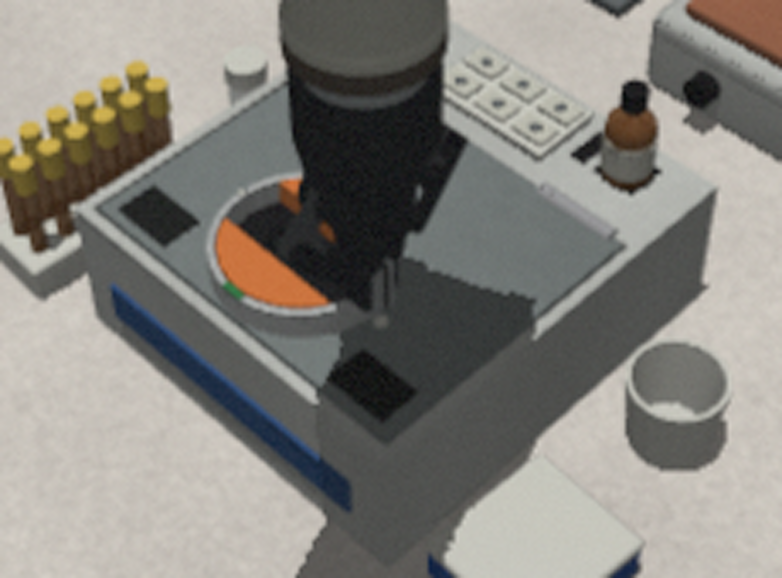

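View pics/wrist2.png

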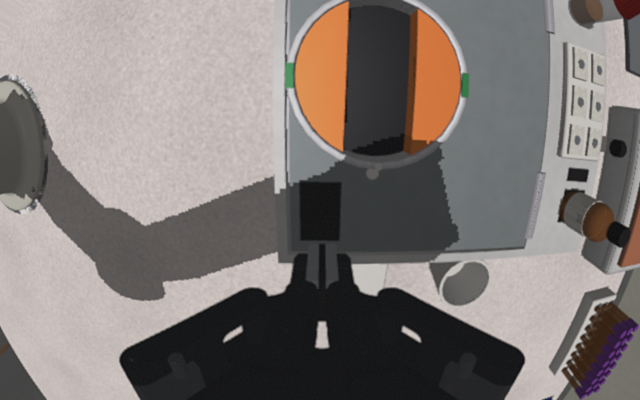

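View pics/top2.png

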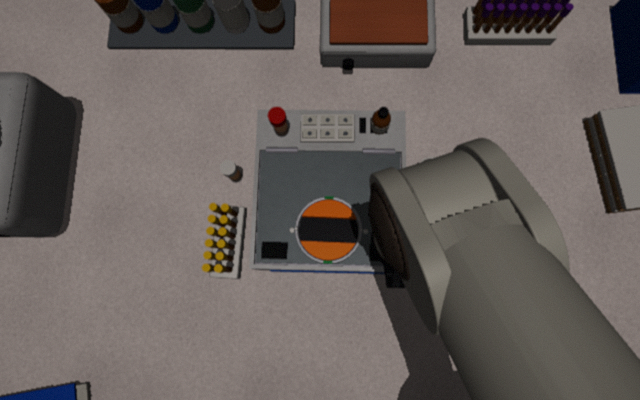

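```bash
python3 -c "
from h import *
c=vision.camera('top'); p=c['pixels'].astype(int)
print(P(c,[[544,34,130],[544,34+53,130],[544,34-53,130],[544+53,34,130],[544-53,34,130]]).round(1))
o=(p[:,:,0]>100)&(p[:,:,2]<60)&(p[:,:,0]>p[:,:,1]*1.5); o[:190]=0;o[265:]=0;o[:,:290]=0;o[:,370:]=0
y,x=np.nonzero(o); print(x.min(),x.max(),y.min(),y.max())
for cc in range(308,350,6):
  col=p[190:270,cc]; yy=np.nonzero(o[:,cc])[0]; g=np.diff(yy).argmax(); print(cc,yy.min(),yy.max(),'slot',yy[g],yy[g+1])
w=cv2.resize(c['pixels'][180:280,250:410,::-1],None,fx=5,fy=5,interpolation=2); cv2.imwrite('pics/t2z.png',cv2.convertScaleAbs(w,alpha=1.6))
"
```

```text
[[328.6 229. ]
 [298.3 228.6]
 [359.1 229.5]
 [329.1 199.2]
 [328.1 259.6]]
301 354 200 259
308 207 252 slot 216 241
314 203 256 slot 216 241
320 201 258 slot 216 242
326 200 259 slot 216 242
332 200 259 slot 217 242
338 202 258 slot 217 242
344 204 255 slot 217 243
```

View pics/t2z.png

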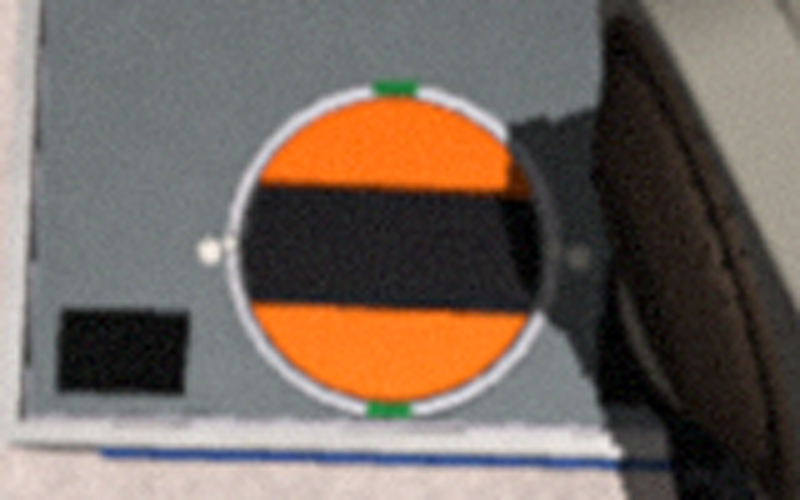

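step_arm(
  linear=[
    [0.225,0.117,0],
    [0.225,0.117,0],
    [0.225,0.117,0],
    [0.225,0.117,0.1],
    [0.225,0.117,0.15],
    [0.225,0.117,0.18],
    [0.225,0.117,0.205],
    [0.225,0.117,0.212],
  ],
  roll=[0,0,0,0,0,0,0,0],
)

```text
time_s: 8.3
position: [542.5, 6.3, 115.8]
ee_rot: [-0.0, 0.705, 0.709, -0.0]
force: [-0.1, -0.7, 0.2]
opening: -0.1
```

```bash
python3 -c "
from h import *
s=state(); print({k:np.round(v,3) for k,v in s.items()})
save('wrist3',vision.camera('wrist'))"
```

```text
{'time_s': np.float64(8.3), 'joints': array([ 0.631,  0.599, -0.898,  1.906,  0.585,  0.924, -0.546]), 'qvel': array([-0.017,  0.012,  0.014, -0.   ,  0.023, -0.025, -0.017]), 'tau': array([-4.8000e-02, -4.6216e+01, -1.2754e+01, -2.1007e+01,  4.0000e-02,
       -6.5000e-02, -2.8000e-02]), 'position': array([542.505,   6.324, 115.762]), 'ee_rot': array([-0.   ,  0.705,  0.709, -0.   ]), 'force': array([-0.119, -0.677,  0.191]), 'torque': array([ 0.013, -0.057,  0.012]), 'opening': np.float64(-0.08)}
```

View pics/wrist3.png

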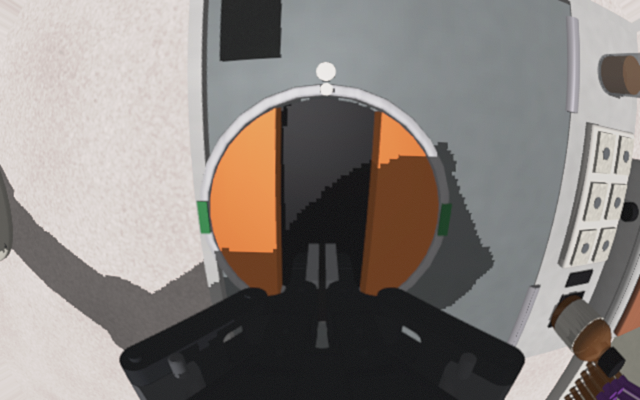

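step_arm(
  linear=[
    [0,-0.012,0],
    [0,-0.023,0],
    [0.003,-0.032,0],
    [0.007,-0.041,0],
    [0.012,-0.049,0],
    [0.018,-0.057,0],
    [0.024,-0.0645,0],
    [0.024,-0.0645,0],
  ],
  roll=[0,0,0.2,0.4,0.6,0.8,1,1],
)

```text
time_s: 9.15
position: [523.7, 13.7, 117.2]
ee_rot: [0.001, 0.858, 0.513, 0.0]
force: [1.4, 0.0, -0.0]
opening: -0.0
```

```bash
python3 -c "
from h import *
s=state(); print({k:np.round(v,3) for k,v in s.items()})
save('wrist4',vision.camera('wrist'))"
```

```text
{'time_s': np.float64(9.15), 'joints': array([ 0.559,  0.521, -0.797,  1.954,  0.488,  0.866, -0.992]), 'qvel': array([ 0.01 ,  0.014, -0.013, -0.007,  0.012,  0.01 ,  0.091]), 'tau': array([ -0.133, -44.725,  -9.874, -21.026,  -0.171,   0.056,  -0.932]), 'position': array([523.719,  13.659, 117.208]), 'ee_rot': array([0.001, 0.858, 0.513, 0.   ]), 'force': array([ 1.407,  0.031, -0.028]), 'torque': array([ 0.037, -0.02 , -0.002]), 'opening': np.float64(-0.018)}
```

View pics/wrist4.png

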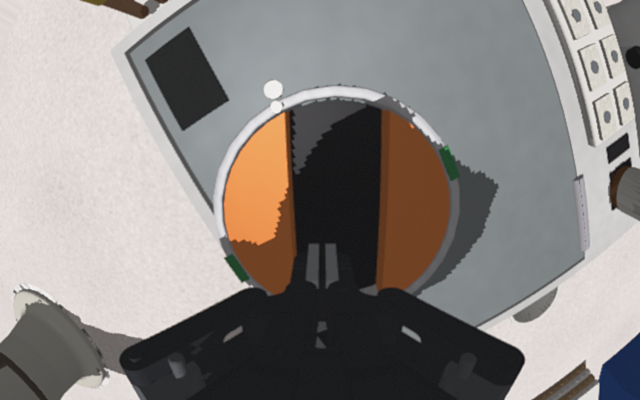

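The slot has turned with the hand (about 0.47 rad, still aligned). I continue.

step_arm(
  linear=[
    [0.003,-0.009,0],
    [0.007,-0.018,0],
    [0.012,-0.026,0],
    [0.018,-0.034,0],
    [0.024,-0.0415,0],
    [0.024,-0.0415,0],
  ],
  roll=[0.2,0.4,0.6,0.8,1,1],
)

```text
time_s: 9.8
position: [516.3, 26.1, 116.8]
ee_rot: [0.0, 0.958, 0.286, 0.0]
force: [0.9, -0.6, -0.5]
opening: -0.4
```

step_arm(
  linear=[
    [0.003,-0.009,0],
    [0.007,-0.018,0],
    [0.012,-0.026,0],
    [0.018,-0.034,0],
    [0.018,-0.034,0],
  ],
  roll=[0.2,0.4,0.6,0.8,0.8],
)

```text
time_s: 10.3
position: [515.2, 37.5, 116.6]
ee_rot: [0.0, 0.996, 0.09, 0.0]
force: [0.6, -0.3, -0.3]
opening: 0.1
```

```bash
python3 -c "
from h import *
s=state(); print({k:np.round(v,3) for k,v in s.items()})
save('wrist5',vision.camera('wrist'))"
```

```text
{'time_s': np.float64(10.3), 'joints': array([ 0.365,  0.452, -0.598,  1.976,  0.345,  0.814, -1.816]), 'qvel': array([ 0.011,  0.006, -0.013,  0.001,  0.007, -0.   ,  0.083]), 'tau': array([ -0.654, -44.716,  -6.987, -21.179,  -0.322,   0.132,  -0.96 ]), 'position': array([515.239,  37.474, 116.649]), 'ee_rot': array([0.   , 0.996, 0.09 , 0.   ]), 'force': array([ 0.621, -0.296, -0.297]), 'torque': array([-0.09 , -0.108, -0.033]), 'opening': np.float64(0.07)}
```

View pics/wrist5.png

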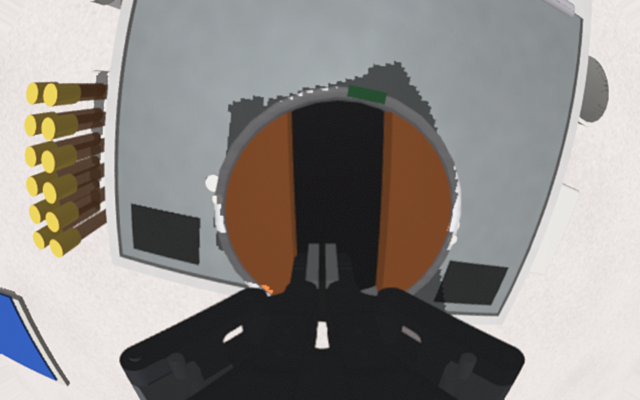

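step_arm(
  linear=[
    [0.003,-0.009,0],
    [0.006,-0.016,0],
    [0.006,-0.016,0],
    [0.006,-0.016,0],
  ],
  roll=[0.2,0.36,0.36,0.36],
)

```text
time_s: 10.75
position: [516.0, 42.3, 116.4]
ee_rot: [0.0, 1.0, 0.001, 0.0]
force: [1.3, -2.4, -1.0]
opening: 0.0
```

step_arm(
  linear=[
    [0,-0.004,0],
    [0,-0.008,0],
    [0,-0.01,0],
    [0,-0.01,0],
  ],
  roll=[0,0,0,0],
)

```text
time_s: 11.15
position: [516.4, 43.2, 116.4]
ee_rot: [0.001, 1.0, -0.001, 0.0]
force: [3.2, -6.6, 0.0]
opening: 0.3
```

step_arm(
  linear=[
    [0,-0.005,0],
    [0,-0.01,0],
    [0,-0.01,0],
  ],
  roll=[0,0,0],
)

```text
time_s: 11.45
position: [516.4, 43.5, 116.4]
ee_rot: [0.003, 1.0, -0.002, -0.0]
force: [2.3, -13.5, 1.0]
opening: 0.3
```

```bash
python3 -c "
from h import *
save('wrist6',vision.camera('wrist'))"
```

```text
(no output)
```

View pics/wrist6.png

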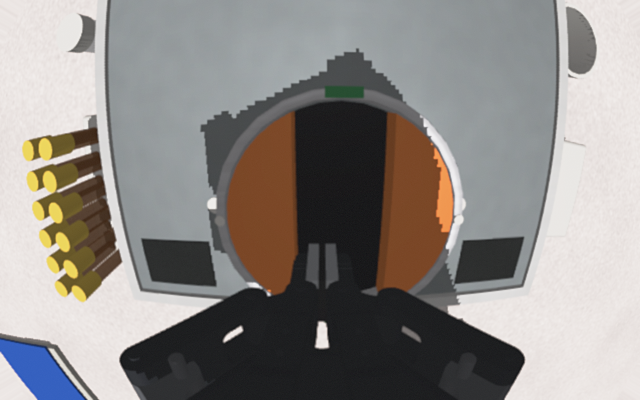

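The wrist picture shows the slot (centre ~x 342) lined up with the green mark (~344, 91). The force is rising with no motion, so it is at the stop. I back off and lift out.

step_arm(
  linear=[
    [0,0.02,0],
    [0,0.038,0],
    [0,0.038,0],
    [0,0.038,-0.05],
    [0,0.038,-0.15],
    [0,0.038,-0.3],
    [0,0.038,-0.45],
    [0,0.038,-0.45],
  ],
  roll=[0,0,0,0,0,0,0,0],
)

```text
time_s: 12.3
position: [519.8, 39.3, 258.8]
ee_rot: [-0.0, 1.0, -0.0, 0.006]
force: [0.3, 0.0, -0.4]
opening: -0.3
```

step_arm(
  linear=[
    [0,0.16,0],
    [0,0.32,0],
    [0,0.48,0],
    [0,0.64,0],
    [0,0.8,0],
    [0,0.9,0],
    [0,0.9,0],
    [0,0.9,0],
  ],
  roll=[0,0,0,0,0,0,0,0],
)

```text
time_s: 13.1
position: [515.1, -232.5, 251.4]
ee_rot: [-0.001, 1.0, -0.001, -0.0]
force: [0.1, 0.3, 0.2]
opening: -0.3
```

```bash
python3 -c "
from h import *
s=state(); print(s['time_s'],s['position'],s['force'],np.abs(s['qvel']).max())
c=vision.camera('top'); cv2.imwrite('pics/t7.png',cv2.convertScaleAbs(cv2.resize(c['pixels'][90:290,190:450,::-1],None,fx=3,fy=3,interpolation=2),alpha=1.5))
c=vision.camera('side'); cv2.imwrite('pics/s7.png',cv2.resize(c['pixels'][120:320,190:430,::-1],None,fx=3,fy=3,interpolation=2))"
```

```text
13.1 [ 515.11743733 -232.46777896  251.38440706] [0.09546124 0.26432399 0.16656714] 0.03539130022930632
```

View pics/t7.png

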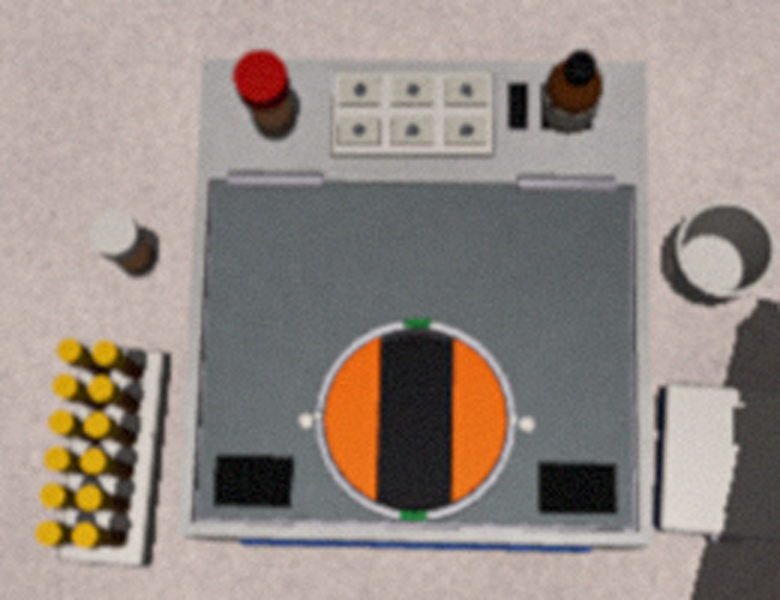

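View pics/s7.png

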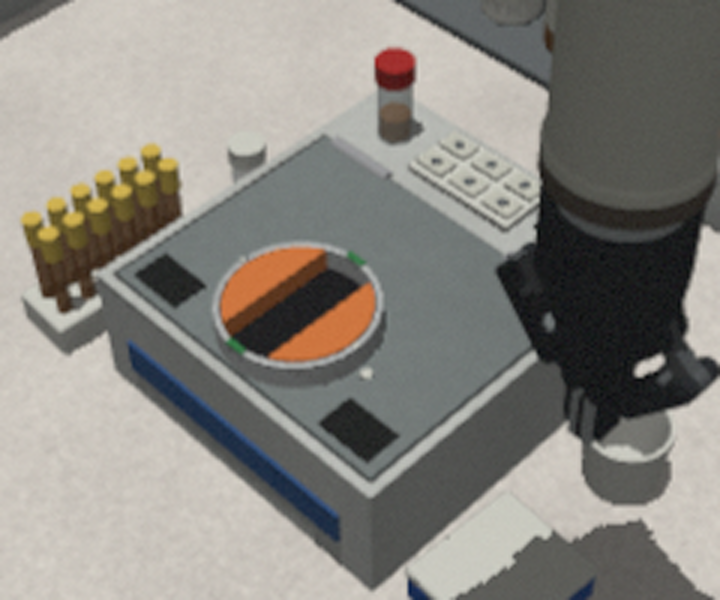

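The panel sits flush, the slot points at the green marks, the bystanders are where they were, and the arm is clear at z = 251 mm.

```bash
python3 -c "
from h import *
print(job.close_job())"
```

```text
the job is handed in; nothing more can be done
None
```

The panel is shut and the fastener is turned to its stop. I handed the job in at about 13 s of the 48 s allowed; the hand-in gives no verdict.

- **Panel:** I pressed the right pad down with closed fingers until it met hard contact at about 31 N, at a height of 108 mm. The side picture showed it flush before I touched the fastener.
- **Fastener:** I put the closed fingers in the near end of the slot and turned it clockwise with the hand following. At the stop the force rose to about 13 N with no further motion.
- **Last checks:** The final top and side pictures show the panel flush, the slot in line with the green marks, and the bystanders in view unmoved. The oil bottle was hidden in the last side picture but shows in place in the top one. The arm was clear, with near-zero wrist force.
- **Disagreement:** Some network point detections were well off when I located the stainer. I replaced them with points read by hand from the images. In that fit only the white dots missed, by about 3 pixels, because I had guessed their distance from the centre. The fastener centre checked out in a later picture.

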